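# Spring test: press two leaf springs and flag the tired ones

## Robot

A 6-joint arm with a two-finger parallel gripper is mounted at the origin on the work surface. World frame = base frame: x ahead of the robot, y to its left, z up, the work surface at z = 0. Lengths are in m, angles in rad, forces in N, time in s.
With the tool pointing down it reaches from about 0.375 to 0.9 m from the base axis. Payload 3.1 kg.
Tool frame: the origin (TCP) lies between the finger pads; the fingertips stand 11 mm ahead of it and the grasp point (between the pads) lies 8 mm behind it; z points along the fingers, y is the line along which they close (so a half turn about z gives the same grasp; the last joint's range is limited). The gripper opens to 87 mm and grips with 3 to 60 N. Pads are 19 mm wide; open, the fingers measure 117 mm over their backs; the gripper's body (75 mm by 190 mm) begins 51 mm behind the grasp point.
Start: joints at [1.095, 0.527, 1.433, -0, 1.181, -0.178], TCP at [0.183, 0.598, 0.234] pointing down, gripper open.
Joint ranges: [-3.08, 3.08], [-0.75, 2.2], [0.22, 2.44], [-1.43, 4.57], [0, 2.65], [-2.85, 2.85]. Speed limits (rad/s): [2.79, 2.79, 3.14, 3.14, 3.14, 3.14].

## Interface

Orientations are given as a unit quaternion [x, y, z, w].
In Python, from cell import manip gives the robot as it stands.
- The arm moves only by the tool step_arm, never from a script. Its argument "rows" is a list of rows, each an object with "offset": the shift along the world's x, y, z in mm, a list of three; "angular": the turn, a rotation vector about the world's x, y, z in degrees, a list of three; "gripper": the opening in per cent of the stroke, from 0 (shut) to 100 (fully open). In form: [{"offset": [x, y, z], "angular": [ax, ay, az], "gripper": gripper}, ...]. A call has 1 to 12 rows; each row shifts and turns the commanded pose from where the row before left it; what a row does not reach is not made up. A row lasts 1/10 s, in which the tool goes at most 50 mm and 8.59 degrees, less where a joint would pass 70% of its speed; a pose out of reach is approached as far as the arm can. A call is refused whole if a number of a shift passes 50 or a number of a turn 8.59, either way. A call with a gripper value outside its range is refused whole. The fingers move at their own pace and stop on an object; the grip force is fixed at half the most. Time passes only in rows, so rows that do not move let the fingers close. It gives the time, the measured TCP pose, the force, the opening and the grip force at its end, in the units of the state.
- manip.state(): the state, without advancing time (a new reading comes with each control period).
- manip.camera(name): name is "scene" or "side" or "wrist"; returns a dict with "image" (480x640x3 uint8, blue, green, red), "camera_matrix" (3x3 intrinsics, pixels), "k1" (the pictures are not rectified: a ray, as slopes to the right and down, at radius r is drawn at 1 + k1 r^2 times it, then the intrinsics apply), "rvec" (rotation vector, rad) and "tvec" (3), from world to camera coordinates, as OpenCV has them. Camera axes: x right, y down, z forward; pixel columns grow to the right and rows downward; lengths in m; the calibration is good to about 2 mm. A picture is of the moment at which its call begins. There is no depth.
- manip.hand_in(): hands the job in; it is judged then, once.
The state is a dict: "time": time; "joint_positions": joint angles; "qvel": joint speeds; "joint_torque": joint torques, N m; "tcp_pos": TCP position; "tcp_rot": TCP orientation; "contact_force": force on the tool from outside, world axes, zero at the start; "torque": the same for the moment, N m; "gripper_width": opening from 0.0 (shut) to 1.0 (fully open); "finger_force": force on a finger pad.
Only numpy, scipy, OpenCV 4.12 (cv2) and the standard library are available. Lean on these libraries where they do the work, as an engineer would, in place of code of your own. Each camera call takes 0.05 s, during which the arm holds its last target. There are 200 camera calls.

## Task

Take the orange-handled test rod out of its cup and press its foot straight down on the yellow mid-span stripe of the leaf spring, first on the blue stand, then on the green one, holding about 10 N for half a second and never going above 15 N. Push each stand's red-ball flag fully over: to the gauge end if its black pointer ended in the red field (tired), to the clamp end if it stayed in the green (sound). Finally stand the rod back in its cup; touch the leaves only with the rod and leave everything else where it is.

Things in the scene. Friction and masses are not known exactly. Their poses are not given: they have to be found in the camera images.
- stand_blue: blue spring test stand, fixed; blue base plate 270 x 155 x 12 mm. Origin: underside, right below the leaf's mid-span; x runs along the leaf from clamp to gauge, z up. In its frame (mm): blue clamp block x -135 to -85, y +-30, top (bolts) z 121; leaf x -80 to 80, y +-18, top z 95; gauge plate x 112, y +-31, top z 105; flag block 70 x 50 at x -20, y 78, top z 37, the lane along y 78 free
- guard_blue (a point): middle of the opening between the blue stand's two guard cheeks, level with their top edges (20 mm above the leaf's top). Cheeks: blue plates 5 mm thick at stand y = -30 and +30 mm, 90 mm long (x -45 to 45), from the base plate up, 55 mm clear between them: room for the rod only
- leaf_blue: the blue stand's leaf spring; origin at its clamped root, x along the strip to its free tip (160 mm), y across, z up. Under load it swings down about its root and springs back. Stiffness is hidden and drawn anew: a sound leaf sinks about 7 to 9 mm at mid-span under 10 N, a tired one about 16 to 22 mm. None, one or both stands may be tired
- leaf_blue_mid (a point): centre of the yellow stripe across the blue leaf's top face at mid-span, 80 mm from the clamp: the place to press. It goes down with the leaf
- pointer_blue (a joint): drag pointer of the blue gauge (black needle on the white plate beyond the leaf's tip): metres that the leaf's tip has pushed it down, 0 at the start; it stays at the lowest point reached. 0 to 0.026 is the green field (sound), beyond 0.026 the red field (tired)
- flag_blue (a joint): verdict flag of the blue stand: toggle lever 80 mm long with a red ball (26 mm) on top, pivot at stand x -20, y 78, z 34 mm; rad: 0 leans 0.5 rad to the clamp end (-x, passed), 0.5 upright, 1.0 leans 0.5 rad to the gauge end (+x, rejected). Starts about upright; pushed over with about 1 N, stays where it is left
- flag_blue_tip (a point): centre of the red ball of the blue stand's flag, 104 to 114 mm above the bench
- stand_green: green spring test stand, fixed; green base plate 270 x 155 x 12 mm. Origin: underside, right below the leaf's mid-span; x runs along the leaf from clamp to gauge, z up. In its frame (mm): green clamp block x -135 to -85, y +-30, top (bolts) z 121; leaf x -80 to 80, y +-18, top z 95; gauge plate x 112, y +-31, top z 105; flag block 70 x 50 at x -20, y 78, top z 37, the lane along y 78 free
- guard_green (a point): middle of the opening between the green stand's two guard cheeks, level with their top edges (20 mm above the leaf's top). Cheeks: green plates 5 mm thick at stand y = -30 and +30 mm, 90 mm long (x -45 to 45), from the base plate up, 55 mm clear between them: room for the rod only
- leaf_green: the green stand's leaf spring; origin at its clamped root, x along the strip to its free tip (160 mm), y across, z up. Under load it swings down about its root and springs back. Stiffness is hidden and drawn anew: a sound leaf sinks about 7 to 9 mm at mid-span under 10 N, a tired one about 16 to 22 mm. None, one or both stands may be tired
- leaf_green_mid (a point): centre of the yellow stripe across the green leaf's top face at mid-span, 80 mm from the clamp: the place to press. It goes down with the leaf
- pointer_green (a joint): drag pointer of the green gauge (black needle on the white plate beyond the leaf's tip): metres that the leaf's tip has pushed it down, 0 at the start; it stays at the lowest point reached. 0 to 0.026 is the green field (sound), beyond 0.026 the red field (tired)
- flag_green (a joint): verdict flag of the green stand: toggle lever 80 mm long with a red ball (26 mm) on top, pivot at stand x -20, y 78, z 34 mm; rad: 0 leans 0.5 rad to the clamp end (-x, passed), 0.5 upright, 1.0 leans 0.5 rad to the gauge end (+x, rejected). Starts about upright; pushed over with about 1 N, stays where it is left
- flag_green_tip (a point): centre of the red ball of the green stand's flag, 104 to 114 mm above the bench
- rod: test rod, about 120 g (hidden, 0.8 to 1.25 times), 190 mm long; origin at the centre of its foot, z along the rod to the handle. Black rubber foot 16 mm across, steel shaft 14 mm across to z 122, then an orange square handle 22 x 22 mm from z 120 to z 190 with faces across the rod's x and y. Stands loose in the cup
- rod_foot (a point): centre of the rod's foot face (the pressing end)
- rod_grip (a point): middle of the rod's orange handle, 155 mm above its foot
- cup: upright aluminium cup, fixed to the bench: 85 mm tall, 48 mm outside, 40 mm inside, floor 6 mm up, on a 60 mm square foot. Origin: underside centre, z up
- tub: white closed tub with a blue cap, 56 mm across, 85 mm tall; a bystander, leave alone. Origin: underside centre
- bottle: green bottle, 62 mm across, 190 mm tall; a bystander, leave alone. Origin: underside centre
- beaker: white open cup, 72 mm across, 75 mm tall; a bystander, leave alone. Origin: underside centre
- hammer: hammer lying on the bench; a bystander, leave alone. Origin: underside centre
- wrench: wrench lying on the bench; a bystander, leave alone. Origin: underside centre
- screwdriver: screwdriver lying on the bench; a bystander, leave alone. Origin: underside centre
There are look-alikes about, which are no part of the job. What is shaped like the cup but brown, pink or turquoise is not meant.

How it is judged:
On the way, in this order (a step that is already met when the one before it is completed fails the run):
1. the rod is drawn clear of the cup (z of rod_foot in the frame of cup above 0.09 m), for 0.1 s.
2. the blue leaf is pressed with the rod's foot within 15 mm of the stripe's centre, at 8 to 12 N for 0.4 s (contact force between rod and leaf_blue between 8 and 12 N and distance between rod_foot and leaf_blue_mid below 0.015 m), for 0.4 s.
3. the green leaf is pressed with the rod's foot within 15 mm of the stripe's centre, at 8 to 12 N for 0.4 s (contact force between rod and leaf_green between 8 and 12 N and distance between rod_foot and leaf_green_mid below 0.015 m), for 0.4 s.
At the end, for the whole second after the job is handed in: Each stand: pointer beyond 0.026 m and flag above 0.85 rad (rejected), or pointer between 0.008 and 0.026 m and flag below 0.15 rad (passed). The rod stands in the cup, released and at rest: foot within 18 mm of the cup's axis and below 20 mm over its underside, tilt under 0.3 rad (((value of joint pointer_blue above 0.026 m and value of joint flag_blue above 0.85 rad) or (value of joint pointer_blue between 0.008 and 0.026 m and value of joint flag_blue below 0.15 rad)) and ((value of joint pointer_green above 0.026 m and value of joint flag_green above 0.85 rad) or (value of joint pointer_green between 0.008 and 0.026 m and value of joint flag_green below 0.15 rad)) and horizontal distance between rod_foot and cup below 0.018 m and z of rod_foot in the frame of cup below 0.02 m and angle between rod's own z axis and vertical below 0.3 rad and linear speed of rod below 0.03 m/s); the robot touches nothing.
It fails at once if more than 15 N of the rod on the blue leaf (contact force between rod and leaf_blue above 15 N).
It fails at once if more than 15 N of the rod on the green leaf (contact force between rod and leaf_green above 15 N).
It fails at once if the gripper or arm touches the blue leaf (contact force between any of the fingers, the arm and leaf_blue above 0.5 N).
It fails at once if the gripper or arm touches the green leaf (contact force between any of the fingers, the arm and leaf_green above 0.5 N).
It fails at once if a bystander is moved more than 30 mm (distance of any of tub, bottle, beaker, hammer, wrench, screwdriver from where it was at the start of the episode above 0.03 m).
It also fails if it takes over 72 s, if anything falls off the work surface, if the arm or the gripper's body presses on something with over 40 N, if the wrist force passes 120 N, or if a joint passes its speed limit or range.

## Working session

There is one attempt and no reset: what is moved stays moved. The work goes in short steps, Python scripts to look and compute and a tool call to move; the robot and the scene stay as the last step left them, time stands still between calls to the robot, and variables do not carry over. Pictures are saved under pics/ and viewed, at most 11 in all, crops included, and the job is handed in when it is done.

Besides the shell and the picture viewer there is one more tool, called after ">>>" in YAML: its name, and indented under it one key for each argument. step_arm: Moves the arm, as the interface text tells. Its arguments: {"type":"object","properties":{"rows":{"type":"array"}},"required":["rows"]}

```bash
mkdir -p pics
cat > h.py <<'E'
import numpy as np, cv2
from cell import manip
def shot(n,f):
    c=manip.camera(n); cv2.imwrite('pics/'+f+'.png',c['image'])
    np.savez('pics/'+f+'.npz',K=c['camera_matrix'],k1=c['k1'],r=c['rvec'],t=c['tvec']); return c
def ray(f,uv):
    d=np.load('pics/'+f+'.npz'); K=d['K']; R=cv2.Rodrigues(d['r'])[0]; t=d['t'].reshape(3)
    p=cv2.undistortPoints(np.array([[uv]],float),K,np.array([float(d['k1']),0,0,0,0]))[0,0]
    # model is r*(1+k1 r^2)
    return -R.T@t, R.T@np.array([p[0],p[1],1.])
def at(f,uv,z):
    o,v=ray(f,uv); return o+v*(z-o[2])/v[2]
def proj(f,P):
    d=np.load('pics/'+f+'.npz')
    return cv2.projectPoints(np.array(P,float).reshape(-1,1,3),d['r'],d['t'],d['K'],np.array([float(d['k1']),0,0,0,0]))[0][:,0]
E
python3 - <<'E'
from h import *
for n in('scene','side','wrist'):
    c=shot(n,n+'0')
    R=cv2.Rodrigues(c['rvec'])[0]; print(n,-R.T@c['tvec'].reshape(3),c['k1'])
print(manip.state())
E
```

```text
scene [1.00893072 0.71191224 1.48417085] -0.18242096658058102
side [ 0.12129105 -1.06371695  1.05312618] 0.00024790532362726835
wrist [0.10917691 0.62084738 0.38421302] -0.024991448576870332
{'time': 0.15, 'joint_positions': array([ 1.09548966e+00,  5.28271221e-01,  1.43363935e+00, -2.61967194e-05,
        1.18142826e+00, -1.78518264e-01]), 'qvel': array([-0.00160111, -0.00233259, -0.00326778, -0.00161349,  0.00063992,
        0.00113517]), 'joint_torque': array([ 1.90275177e-04, -4.40435815e+01, -1.76841080e+01,  6.33253064e-02,
        5.51758544e-02, -7.42998009e-05]), 'tcp_pos': array([0.18250587, 0.59716292, 0.23277503]), 'tcp_rot': array([ 1.47845188e-01,  9.89010130e-01, -8.30735719e-04, -2.68893786e-04]), 'contact_force': array([-0.11846104, -0.02085787, -0.25828441]), 'torque': array([-0.00020305, -0.03071198, -0.000305  ]), 'finger_force': 0.0, 'gripper_width': 1.0013041227224164}
```

View pics/scene0.png

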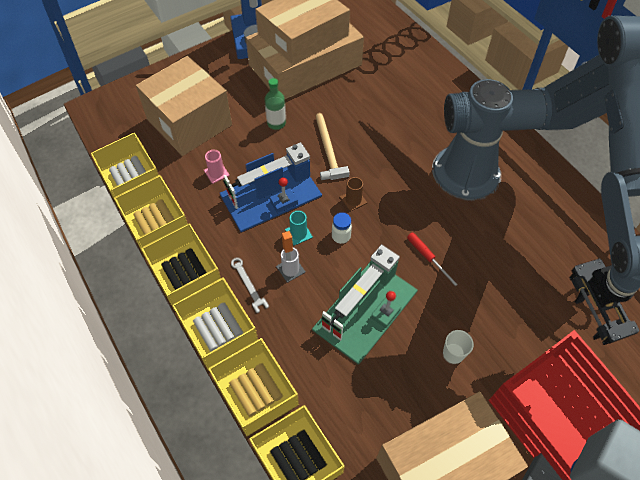

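View pics/side0.png

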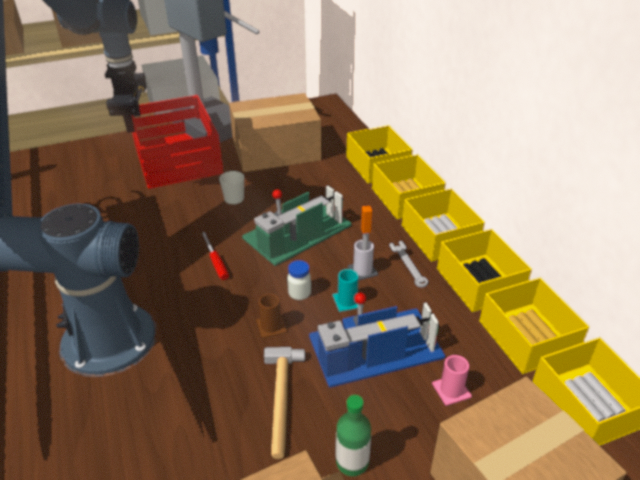

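The first picture shows, in scene pixels, the candidates for the cup: aluminium (290,262) with the orange rod handle (287,242), and the look-alikes turquoise (298,225), pink (214,163) and brown (355,190). I choose the aluminium one. The blue stand is around (270,190) and the green stand around (365,305). The side picture shows the cup at (363,258) and the handle at (367,220).

Run:
```python
from h import *
a=cv2.imread('pics/scene0.png')[130:370,200:425]; cv2.imwrite('pics/c1.png',cv2.resize(a,None,fx=2.5,fy=2.5,interpolation=cv2.INTER_CUBIC))
a=cv2.imread('pics/side0.png')[180:400,235:485]; cv2.imwrite('pics/c2.png',cv2.resize(a,None,fx=2.5,fy=2.5,interpolation=cv2.INTER_CUBIC))
```

```text
(no output)
```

View pics/c1.png

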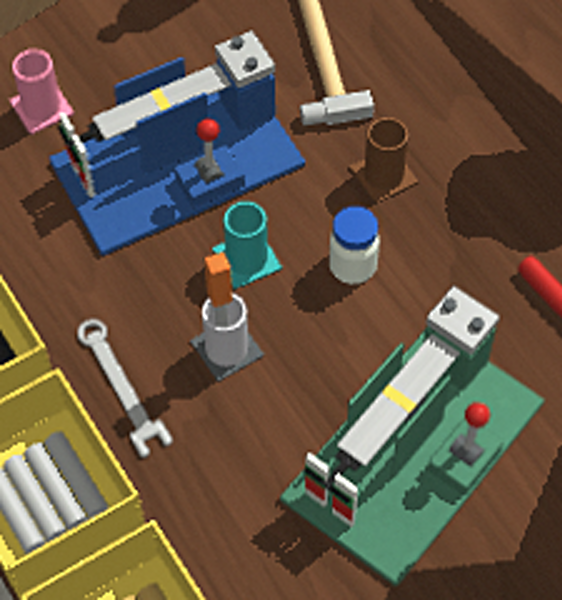

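View pics/c2.png

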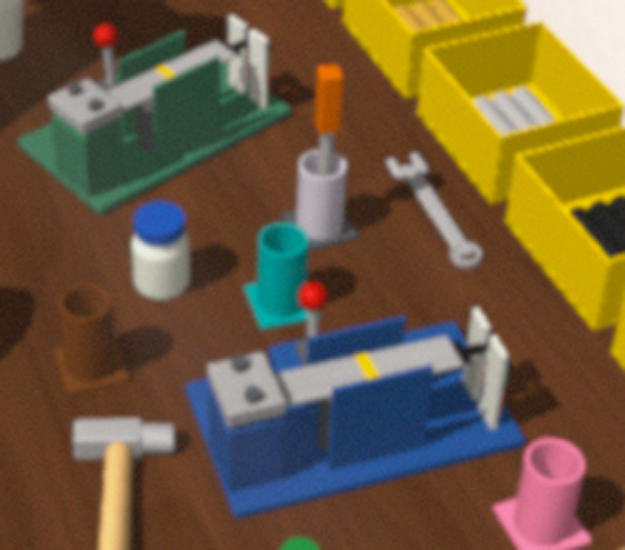

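Close crops: the chosen rod is an orange handle (top at c1 (217,262), c2 (329,70)) standing in the aluminium cup (rim at c1 (225,313), c2 (322,167)). Stripes: blue c1 (162,100), c2 (367,366); green c1 (399,399), c2 (166,72). Balls: blue c1 (208,129), c2 (313,295); green c1 (477,414), c2 (105,35).

```bash
cat > fit.py <<'E'
from h import *
from scipy.optimize import least_squares
def px(k,p): return (200+p[0]/2.5,130+p[1]/2.5) if k=='scene0' else (235+p[0]/2.5,180+p[1]/2.5)
obs={'blue':[('scene0',(162,100),(0,0,95)),('side0',(367,366),(0,0,95)),('scene0',(208,129),(-20,78,114)),('side0',(313,295),(-20,78,114)),
 ('scene0',(95,119),(80,-18,95)),('scene0',(105,138),(80,18,95))],
'green':[('scene0',(399,399),(0,0,95)),('side0',(166,72),(0,0,95)),('scene0',(477,414),(-20,78,114)),('side0',(105,35),(-20,78,114)),
 ('scene0',(340,443),(80,-18,95)),('scene0',(365,464),(80,18,95))]}
def w(q,P):
    c,s=np.cos(q[2]),np.sin(q[2]); P=np.array(P)/1000
    return np.array([q[0]+c*P[0]-s*P[1],q[1]+s*P[0]+c*P[1],P[2]])
if __name__=='__main__':
  for k,o in obs.items():
    m=at(o[0][0],px(*o[0][:2]),.095); b=at(o[2][0],px(*o[2][:2]),.114); d=b-m
    y0=np.arctan2(d[1],d[0])-np.arctan2(78,-20)
    f=lambda q:np.concatenate([proj(a,w(q,P))[0]-px(a,p) for a,p,P in o])
    r=least_squares(f,[m[0],m[1],y0],loss='soft_l1'); print(k,r.x.round(4),np.degrees(r.x[2]).round(1),f(r.x).round(1))
  def tri(a,b):
    L=[ray('scene0',px('scene0',a)),ray('side0',px('side0',b))]
    A=0;B=0
    for o_,v in L:
        v=v/np.linalg.norm(v);M=np.eye(3)-np.outer(v,v);A=A+M;B=B+M@o_
    return np.linalg.solve(A,B).round(4)
  print('handle top',tri((217,262),(329,70)),'bottom',tri((220,302),(327,130)),'rim',tri((225,313),(322,167)))
  print('flags',tri((208,129),(313,295)),tri((477,414),(105,35)))
  print('stripes',tri((162,100),(367,366)),tri((399,399),(166,72)))
E
python3 fit.py
```

```text
blue [ 0.5588 -0.2758 -0.0222] -1.3 [-1.3 -0.4 -1.1 -0.7 -0.8 -0.4 -2.  -0.4 -1.8 -0.6 -0.   0.3]
green [0.5443 0.1893 0.3638] 20.8 [-0.6 -1.1 -0.9 -0.5 -1.3  0.3 -0.9 -0.8 -0.9  0.4  0.8 -0.2]
handle top [0.6466 0.0037 0.1934] bottom [0.6484 0.0059 0.1178] rim [ 0.6408 -0.0007  0.0775]
flags [ 0.5418 -0.1974  0.1126] [0.4971 0.2547 0.1126]
stripes [ 0.5582 -0.2755  0.0929] [0.5455 0.1909 0.0923]
```

>>> step_arm:
  rows:
    - {"offset": [20,-30,30],"angular": [0,0,0],"gripper": 100}
    - {"offset": [30,-38,20],"angular": [0,0,0],"gripper": 100}
    - {"offset": [30,-38,10],"angular": [0,0,0],"gripper": 100}
    - {"offset": [30,-38,0],"angular": [0,0,0],"gripper": 100}
    - {"offset": [30,-38,0],"angular": [0,0,0],"gripper": 100}
    - {"offset": [30,-38,0],"angular": [0,0,0],"gripper": 100}
    - {"offset": [30,-38,0],"angular": [0,0,0],"gripper": 100}
    - {"offset": [30,-38,0],"angular": [0,0,0],"gripper": 100}
    - {"offset": [30,-38,0],"angular": [0,0,0],"gripper": 100}
    - {"offset": [30,-38,0],"angular": [0,0,0],"gripper": 100}
    - {"offset": [30,-38,0],"angular": [0,0,0],"gripper": 100}
    - {"offset": [30,-38,0],"angular": [0,0,0],"gripper": 100}

```text
time: 1.35
tcp_pos: [0.5321, 0.1496, 0.2925]
tcp_rot: [0.148, 0.989, 0.0, -0.0]
contact_force: [-0.5, 0.8, 0.4]
gripper_width: 1.001
finger_force: 0.0
```

>>> step_arm:
  rows:
    - {"offset": [30,-38,0],"angular": [0,0,0],"gripper": 100}
    - {"offset": [30,-38,0],"angular": [0,0,0],"gripper": 100}
    - {"offset": [30,-38,0],"angular": [0,0,0],"gripper": 100}
    - {"offset": [24,-30,0],"angular": [0,0,0],"gripper": 100}
    - {"offset": [0,0,0],"angular": [0,0,0],"gripper": 100}
    - {"offset": [0,0,0],"angular": [0,0,0],"gripper": 100}

```text
time: 1.95
tcp_pos: [0.6452, 0.0066, 0.2917]
tcp_rot: [0.149, 0.989, 0.0, -0.001]
contact_force: [-0.0, 0.5, -0.6]
gripper_width: 1.005
finger_force: 0.0
```

Run:
```python
from h import *
shot('wrist','w1'); s=manip.state(); print(s['tcp_pos'],s['tcp_rot'],s['joint_positions'],proj('w1',[[.6466,.0037,.196],[.6466,.0037,.126],[.641,0,.085]]))
```

```text
[0.64459141 0.00771747 0.29189524] [ 1.48054812e-01  9.88978482e-01  3.05922331e-04 -1.11451521e-03] [-1.61350658e-01  5.00501981e-01  1.30967960e+00  6.00174245e-04
  1.33364776e+00 -1.43508620e+00] [[312.71156855 248.30978734]
 [313.79441848 221.25074642]
 [308.33434685 205.27567999]]
```

View pics/w1.png

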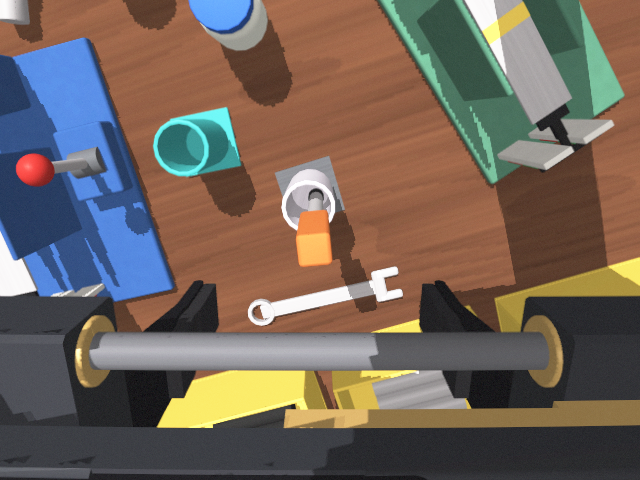

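The wrist picture shows the handle top centre at (313,250), within 2 px of prediction and nearly square to the fingers. The cup rim centre is at (308,202). Now I'll grasp it.

>>> step_arm:
  rows:
    - {"offset": [2,-4,-40],"angular": [0,0,4],"gripper": 100}
    - {"offset": [0,0,-40],"angular": [0,0,0],"gripper": 100}
    - {"offset": [0,0,-35],"angular": [0,0,0],"gripper": 100}
    - {"offset": [0,0,-22],"angular": [0,0,0],"gripper": 100}
    - {"offset": [0,0,0],"angular": [0,0,0],"gripper": 60}
    - {"offset": [0,0,0],"angular": [0,0,0],"gripper": 0}
    - {"offset": [0,0,0],"angular": [0,0,0],"gripper": 0}
    - {"offset": [0,0,0],"angular": [0,0,0],"gripper": 0}
    - {"offset": [0,0,0],"angular": [0,0,0],"gripper": 0}
    - {"offset": [0,0,0],"angular": [0,0,0],"gripper": 0}

```text
time: 3.0
tcp_pos: [0.6478, 0.0033, 0.1566]
tcp_rot: [0.113, 0.994, -0.0, 0.001]
contact_force: [-0.0, 0.3, -0.5]
gripper_width: 0.539
finger_force: 0.0
```

>>> step_arm:
  rows:
    - {"offset": [0,0,0],"angular": [0,0,0],"gripper": 0}
    - {"offset": [0,0,0],"angular": [0,0,0],"gripper": 0}
    - {"offset": [0,0,0],"angular": [0,0,0],"gripper": 0}
    - {"offset": [0,0,0],"angular": [0,0,0],"gripper": 0}
    - {"offset": [0,0,0],"angular": [0,0,0],"gripper": 0}
    - {"offset": [0,0,0],"angular": [0,0,0],"gripper": 0}

```text
time: 3.6
tcp_pos: [0.6474, 0.0034, 0.1556]
tcp_rot: [0.113, 0.994, -0.0, -0.0]
contact_force: [0.4, 1.8, 0.1]
gripper_width: 0.251
finger_force: 29.9
```

>>> step_arm:
  rows:
    - {"offset": [0,0,20],"angular": [0,0,0],"gripper": 0}
    - {"offset": [0,0,40],"angular": [0,0,0],"gripper": 0}
    - {"offset": [0,0,40],"angular": [0,0,0],"gripper": 0}
    - {"offset": [0,0,40],"angular": [0,0,0],"gripper": 0}
    - {"offset": [-10,-30,5],"angular": [0,0,0],"gripper": 0}
    - {"offset": [-10,-35,0],"angular": [0,0,0],"gripper": 0}
    - {"offset": [-10,-35,0],"angular": [0,0,0],"gripper": 0}
    - {"offset": [-15,-40,0],"angular": [0,0,0],"gripper": 0}
    - {"offset": [-15,-40,0],"angular": [0,0,0],"gripper": 0}
    - {"offset": [-15,-40,0],"angular": [0,0,0],"gripper": 0}
    - {"offset": [-10,-35,0],"angular": [0,0,0],"gripper": 0}
    - {"offset": [-4,-24,0],"angular": [0,0,0],"gripper": 0}

```text
time: 4.8
tcp_pos: [0.5569, -0.2781, 0.3002]
tcp_rot: [0.114, 0.993, -0.0, -0.001]
contact_force: [0.2, 0.5, -0.9]
gripper_width: 0.251
finger_force: 29.9
```

>>> step_arm:
  rows:
    - {"offset": [0,0,-15],"angular": [0,0,0],"gripper": 0}
    - {"offset": [0,0,0],"angular": [0,0,0],"gripper": 0}
    - {"offset": [0,0,0],"angular": [0,0,0],"gripper": 0}
    - {"offset": [0,0,0],"angular": [0,0,0],"gripper": 0}

```text
time: 5.2
tcp_pos: [0.5587, -0.275, 0.286]
tcp_rot: [0.113, 0.994, -0.0, 0.0]
contact_force: [0.4, -0.0, -1.2]
gripper_width: 0.248
finger_force: 29.9
```

Run:
```python
from h import *
shot('scene','s2');shot('side','d2'); s=manip.state(); t=s['tcp_pos']; print(t,s['contact_force'])
f=t-[0,0,.1496]
for n in('s2','d2'): print(n,proj(n,[f,f+[0,0,.12],[.5585,-.2757,.095]]).round(1))
ims=[]
for n in('s2','d2'):
    c=proj(n,[f])[0].astype(int); a=cv2.imread(f'pics/{n}.png')[c[1]-60:c[1]+60,c[0]-50:c[0]+50]; print(c-[50,60])
    ims.append(cv2.resize(a,None,fx=4,fy=4,interpolation=cv2.INTER_CUBIC))
cv2.imwrite('pics/c3.png',np.hstack(ims))
```

```text
[ 0.55886493 -0.27499137  0.28629029] [ 0.20825278  0.41358334 -1.29392134]
s2 [[262.6 160.9]
 [259.3 133. ]
 [263.6 169.6]]
d2 [[381.7 311.7]
 [385.1 268.9]
 [380.6 325.7]]
[212 100]
[331 251]
```

View pics/c3.png

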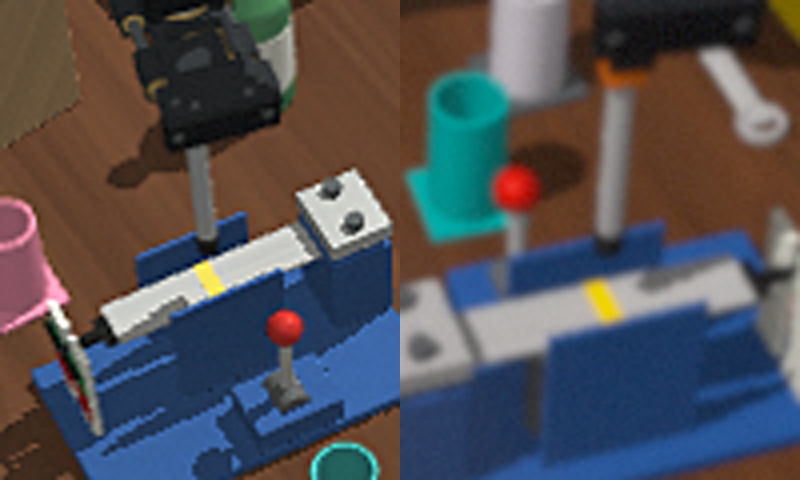

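The crops show the foot directly above the yellow stripe, with foot scene (264,161) and side (383,313). It agrees with prediction to about 1 px, so I'll press here.

>>> step_arm:
  rows:
    - {"offset": [0,0,-15],"angular": [0,0,0],"gripper": 0}
    - {"offset": [0,0,-13],"angular": [0,0,0],"gripper": 0}
    - {"offset": [0,0,-6],"angular": [0,0,0],"gripper": 0}
    - {"offset": [0,0,0],"angular": [0,0,0],"gripper": 0}
    - {"offset": [0,0,0],"angular": [0,0,0],"gripper": 0}

```text
time: 5.8
tcp_pos: [0.5586, -0.2756, 0.2517]
tcp_rot: [0.113, 0.994, -0.0, 0.0]
contact_force: [-0.7, 0.3, -1.2]
gripper_width: 0.247
finger_force: 29.9
```

>>> step_arm:
  rows:
    - {"offset": [0,0,-3],"angular": [0,0,0],"gripper": 0}
    - {"offset": [0,0,-3],"angular": [0,0,0],"gripper": 0}
    - {"offset": [0,0,-3],"angular": [0,0,0],"gripper": 0}
    - {"offset": [0,0,-2],"angular": [0,0,0],"gripper": 0}
    - {"offset": [0,0,0],"angular": [0,0,0],"gripper": 0}
    - {"offset": [0,0,0],"angular": [0,0,0],"gripper": 0}

```text
time: 6.4
tcp_pos: [0.5585, -0.2757, 0.2407]
tcp_rot: [0.113, 0.994, -0.0, 0.0]
contact_force: [-0.3, -0.3, -0.2]
gripper_width: 0.25
finger_force: 29.9
```

>>> step_arm:
  rows:
    - {"offset": [0,0,-2],"angular": [0,0,0],"gripper": 0}
    - {"offset": [0,0,-2],"angular": [0,0,0],"gripper": 0}
    - {"offset": [0,0,0],"angular": [0,0,0],"gripper": 0}
    - {"offset": [0,0,0],"angular": [0,0,0],"gripper": 0}

```text
time: 6.8
tcp_pos: [0.5584, -0.2757, 0.2368]
tcp_rot: [0.113, 0.994, -0.0, 0.0]
contact_force: [-0.5, -1.0, 2.3]
gripper_width: 0.253
finger_force: 29.9
```

>>> step_arm:
  rows:
    - {"offset": [0,0,-2],"angular": [0,0,0],"gripper": 0}
    - {"offset": [0,0,-2],"angular": [0,0,0],"gripper": 0}
    - {"offset": [0,0,-2],"angular": [0,0,0],"gripper": 0}
    - {"offset": [0,0,0],"angular": [0,0,0],"gripper": 0}
    - {"offset": [0,0,0],"angular": [0,0,0],"gripper": 0}

```text
time: 7.3
tcp_pos: [0.5581, -0.2757, 0.2308]
tcp_rot: [0.113, 0.994, -0.0, -0.0]
contact_force: [-2.4, -0.1, 5.3]
gripper_width: 0.251
finger_force: 29.9
```

>>> step_arm:
  rows:
    - {"offset": [0,0,-2],"angular": [0,0,0],"gripper": 0}
    - {"offset": [0,0,-2],"angular": [0,0,0],"gripper": 0}
    - {"offset": [0,0,-2],"angular": [0,0,0],"gripper": 0}
    - {"offset": [0,0,0],"angular": [0,0,0],"gripper": 0}
    - {"offset": [0,0,0],"angular": [0,0,0],"gripper": 0}

```text
time: 7.8
tcp_pos: [0.5581, -0.2757, 0.2255]
tcp_rot: [0.113, 0.994, -0.0, -0.0]
contact_force: [-3.6, 0.4, 9.0]
gripper_width: 0.249
finger_force: 29.9
```

```bash
python3 -c "
from h import *
for i in range(4):
    manip.camera('wrist'); s=manip.state(); print(s['contact_force'],s['tcp_pos'])"
```

```text
[-3.20947332  0.51230515  8.89410838] [ 0.55812943 -0.27567715  0.22555497]
[-3.17056784 -0.26880191  7.76901372] [ 0.5581465  -0.27569148  0.22554369]
[-2.06105337  0.31904732  8.31588565] [ 0.5581212  -0.2756915   0.22555151]
[-3.41364104  0.40941302  8.63274585] [ 0.55814638 -0.27568344  0.2255828 ]
```

The force is about 10 N at a depth of 19 mm, so the blue leaf is tired. I'll hold, then lift.

>>> step_arm:
  rows:
    - {"offset": [0,0,0],"angular": [0,0,0],"gripper": 0}
    - {"offset": [0,0,0],"angular": [0,0,0],"gripper": 0}
    - {"offset": [0,0,0],"angular": [0,0,0],"gripper": 0}
    - {"offset": [0,0,0],"angular": [0,0,0],"gripper": 0}
    - {"offset": [0,0,0],"angular": [0,0,0],"gripper": 0}
    - {"offset": [0,0,10],"angular": [0,0,0],"gripper": 0}
    - {"offset": [0,0,20],"angular": [0,0,0],"gripper": 0}
    - {"offset": [0,0,35],"angular": [0,0,0],"gripper": 0}
    - {"offset": [0,0,35],"angular": [0,0,0],"gripper": 0}
    - {"offset": [0,0,0],"angular": [0,0,0],"gripper": 0}

```text
time: 9.0
tcp_pos: [0.5612, -0.277, 0.33]
tcp_rot: [0.113, 0.994, -0.002, 0.005]
contact_force: [0.1, -0.1, -0.3]
gripper_width: 0.251
finger_force: 29.9
```

```bash
python3 -c "
from fit import *
print(manip.state()['tcp_pos'])
B=[.5588,-.2758,-.0222];G=[.5445,.1895,.3638]
for q,n in((B,'blue'),(G,'green')):
  for x in(-95,-65,-20,0,25): print(n,x,w(q,(x,78,110)).round(4))
"
```

```text
[ 0.56121695 -0.2770237   0.32998792]
blue -95 [ 0.4656 -0.1957  0.11  ]
blue -65 [ 0.4955 -0.1964  0.11  ]
blue -20 [ 0.5405 -0.1974  0.11  ]
blue 0 [ 0.5605 -0.1978  0.11  ]
blue 25 [ 0.5855 -0.1984  0.11  ]
green -95 [0.428  0.2286 0.11  ]
green -65 [0.456  0.2393 0.11  ]
green -20 [0.4981 0.2553 0.11  ]
green 0 [0.5167 0.2624 0.11  ]
green 25 [0.5401 0.2713 0.11  ]
```

>>> step_arm:
  rows:
    - {"offset": [-23,27,0],"angular": [0,0,0],"gripper": 0}
    - {"offset": [-23,26,0],"angular": [0,0,0],"gripper": 0}
    - {"offset": [-22,26,0],"angular": [0,0,0],"gripper": 0}
    - {"offset": [0,0,0],"angular": [0,0,0],"gripper": 0}
    - {"offset": [0,0,-40],"angular": [0,0,0],"gripper": 0}
    - {"offset": [0,0,-40],"angular": [0,0,0],"gripper": 0}
    - {"offset": [0,0,-25],"angular": [0,0,0],"gripper": 0}
    - {"offset": [0,0,0],"angular": [0,0,0],"gripper": 0}

```text
time: 9.8
tcp_pos: [0.4881, -0.195, 0.2153]
tcp_rot: [0.113, 0.994, 0.002, -0.004]
contact_force: [-0.1, 0.5, -1.3]
gripper_width: 0.249
finger_force: 29.9
```

Run:
```python
from h import *
shot('scene','s3');shot('side','d3'); s=manip.state(); t=s['tcp_pos']; print(t,s['contact_force'])
f=t-[0,0,.1496]
ims=[]
for n in('s3','d3'):
    c=proj(n,[f])[0].astype(int); a=cv2.imread(f'pics/{n}.png')[c[1]-75:c[1]+45,c[0]-50:c[0]+50]; print(proj(n,[f,f+[0,0,.11]]),c-[50,75])
    ims.append(cv2.resize(a,None,fx=4,fy=4,interpolation=cv2.INTER_CUBIC))
cv2.imwrite('pics/c4.png',np.hstack(ims))
```

```text
[ 0.49079892 -0.1968341   0.21924304] [-0.11607002 -0.37635821 -0.65386692]
[[297.87416038 183.02320243]
 [296.86473765 159.33719956]] [247 108]
[[337.03434607 317.50457674]
 [337.55161272 281.19871299]] [287 242]
```

View pics/c4.png

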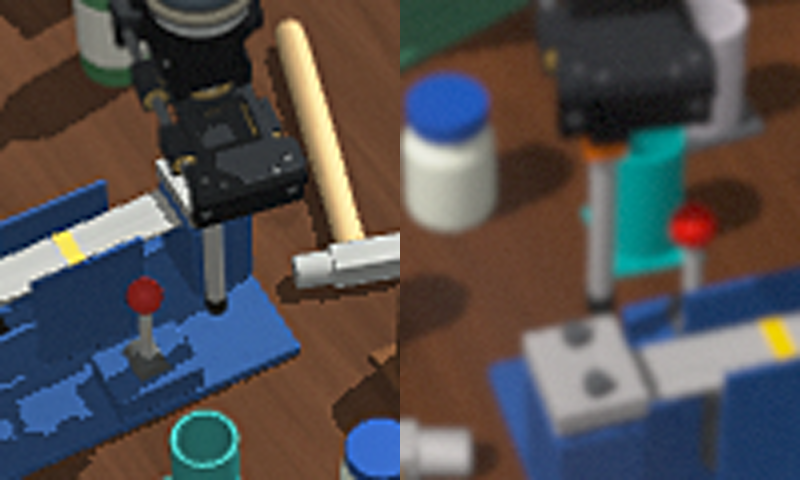

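The rod is upright (foot scene (301,184)) at the clamp side of the red ball (scene (283,182)). I'll push toward the gauge.

>>> step_arm:
  rows:
    - {"offset": [15,0,0],"angular": [0,0,0],"gripper": 0}
    - {"offset": [10,0,0],"angular": [0,0,0],"gripper": 0}
    - {"offset": [8,-1,0],"angular": [0,0,0],"gripper": 0}
    - {"offset": [8,0,0],"angular": [0,0,0],"gripper": 0}
    - {"offset": [8,0,0],"angular": [0,0,0],"gripper": 0}
    - {"offset": [8,0,0],"angular": [0,0,0],"gripper": 0}
    - {"offset": [7,-1,0],"angular": [0,0,0],"gripper": 0}
    - {"offset": [5,0,0],"angular": [0,0,0],"gripper": 0}
    - {"offset": [0,0,0],"angular": [0,0,0],"gripper": 0}
    - {"offset": [0,0,0],"angular": [0,0,0],"gripper": 0}

```text
time: 10.9
tcp_pos: [0.5591, -0.1988, 0.2197]
tcp_rot: [0.113, 0.994, -0.0, -0.0]
contact_force: [-4.0, 0.3, 1.6]
gripper_width: 0.249
finger_force: 30.0
```

```bash
cat > ball.py <<'E'
from fit import *
import sys
def ball(n,f,q):
    shot(n,f); im=cv2.imread(f'pics/{f}.png').astype(int)
    for lean in np.arange(-.55,.56,.05): pass
    c=proj(f,[w(q,(-20,78,110))])[0]
    m=(im[...,2]>110)&(im[...,1]<70)&(im[...,0]<70); v,u=np.nonzero(m); k=np.hypot(u-c[0],v-c[1])<45; u=u[k];v=v[k]
    p=np.array([u.mean(),v.mean()])
    r=least_squares(lambda a:proj(f,[w(q,(-20+80*np.sin(a[0]-.5),78,34+80*np.cos(a[0]-.5)))])[0]-p,[.5])
    print(n,p,len(u),'flag',r.x,r.fun)
Q={'blue':[.5588,-.2758,-.0222],'green':[.5445,.1895,.3638]}
for n in('scene','side'): ball(n,n+sys.argv[2],Q[sys.argv[1]])
s=manip.state();print(s['tcp_pos'],s['contact_force'])
E
python3 ball.py blue 4
```

```text
scene [272.72058824 188.07352941] 68 flag [0.9247513] [-0.35995137 -0.44194343]
side [376.5        294.99090909] 110 flag [1.07472084] [-0.48553323  1.94308164]
[ 0.55903828 -0.19877969  0.21972982] [-3.33461483 -0.38313907  2.26971343]
```

>>> step_arm:
  rows:
    - {"offset": [-20,0,0],"angular": [0,0,0],"gripper": 0}
    - {"offset": [0,0,40],"angular": [0,0,0],"gripper": 0}
    - {"offset": [0,10,40],"angular": [0,0,0],"gripper": 0}
    - {"offset": [1,44,0],"angular": [0,0,0],"gripper": 0}
    - {"offset": [1,44,0],"angular": [0,0,0],"gripper": 0}
    - {"offset": [1,44,0],"angular": [0,0,0],"gripper": 0}
    - {"offset": [1,44,0],"angular": [0,0,0],"gripper": 0}
    - {"offset": [1,44,0],"angular": [0,0,0],"gripper": 0}
    - {"offset": [1,44,0],"angular": [0,0,0],"gripper": 0}
    - {"offset": [1,44,0],"angular": [0,0,0],"gripper": 0}
    - {"offset": [0,40,0],"angular": [0,0,0],"gripper": 0}
    - {"offset": [0,30,-13],"angular": [0,0,0],"gripper": 0}

```text
time: 12.2
tcp_pos: [0.5488, 0.1934, 0.2886]
tcp_rot: [0.113, 0.994, 0.003, 0.004]
contact_force: [0.8, 0.2, -1.0]
gripper_width: 0.247
finger_force: 30.0
```

>>> step_arm:
  rows:
    - {"offset": [0,0,0],"angular": [0,0,0],"gripper": 0}
    - {"offset": [0,0,0],"angular": [0,0,0],"gripper": 0}
    - {"offset": [0,0,0],"angular": [0,0,0],"gripper": 0}

```text
time: 12.5
tcp_pos: [0.5472, 0.189, 0.287]
tcp_rot: [0.114, 0.994, 0.0, 0.001]
contact_force: [-0.1, 0.1, 0.0]
gripper_width: 0.255
finger_force: 30.0
```

Run:
```python
from h import *
ims=[]
s=manip.state(); t=s['tcp_pos'];f=t-[0,0,.1496]; print(t,s['contact_force'])
for c0,n in(('scene','s5'),('side','d5')):
    shot(c0,n)
    c=proj(n,[f])[0].astype(int); a=cv2.imread(f'pics/{n}.png')[c[1]-75:c[1]+45,c[0]-50:c[0]+50]; print(proj(n,[f,f+[0,0,.11],[.545,.1902,.095]]),c-[50,75])
    ims.append(cv2.resize(a,None,fx=4,fy=4,interpolation=cv2.INTER_CUBIC))
cv2.imwrite('pics/c5.png',np.hstack(ims))
```

```text
[0.5472299  0.1889614  0.28695657] [-0.06720917  0.0964609   0.02242936]
[[359.01342053 281.4652782 ]
 [361.85887476 260.05980205]
 [358.99478354 288.9458144 ]] [309 206]
[[301.14224053 195.15090974]
 [299.94693101 159.27007441]
 [300.63795304 208.08107982]] [251 120]
```

View pics/c5.png

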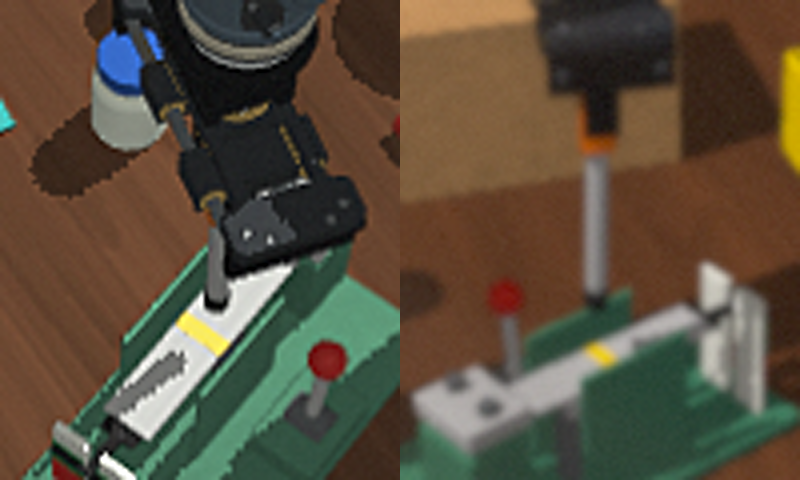

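Run:
```python
from h import *
def tri(a,b):
    A=0;B=0
    for f,p in(('s5',a),('d5',b)):
        o,v=ray(f,p);v=v/np.linalg.norm(v);M=np.eye(3)-np.outer(v,v);A=A+M;B=B+M@o
    return np.linalg.solve(A,B).round(4)
print(tri((363,281.5),(299.8,195)),tri((359.8,289.8),(301,208.8)))
```

```text
[0.5417 0.1932 0.1371] [0.545  0.1917 0.0919]
```

The foot is at scene (363,281) and the stripe at scene (360,290). The foot is about 3 mm off along x, so I'll correct that and press.

>>> step_arm:
  rows:
    - {"offset": [3,-1,-15],"angular": [0,0,0],"gripper": 0}
    - {"offset": [0,0,-13],"angular": [0,0,0],"gripper": 0}
    - {"offset": [0,0,-7],"angular": [0,0,0],"gripper": 0}
    - {"offset": [0,0,-3],"angular": [0,0,0],"gripper": 0}
    - {"offset": [0,0,-2],"angular": [0,0,0],"gripper": 0}
    - {"offset": [0,0,-2],"angular": [0,0,0],"gripper": 0}
    - {"offset": [0,0,-2],"angular": [0,0,0],"gripper": 0}
    - {"offset": [0,0,0],"angular": [0,0,0],"gripper": 0}
    - {"offset": [0,0,0],"angular": [0,0,0],"gripper": 0}

```text
time: 13.5
tcp_pos: [0.5494, 0.1885, 0.2428]
tcp_rot: [0.113, 0.994, 0.0, 0.0]
contact_force: [0.6, 1.4, -1.3]
gripper_width: 0.252
finger_force: 30.0
```

>>> step_arm:
  rows:
    - {"offset": [0,0,-2],"angular": [0,0,0],"gripper": 0}
    - {"offset": [0,0,-2],"angular": [0,0,0],"gripper": 0}
    - {"offset": [0,0,0],"angular": [0,0,0],"gripper": 0}
    - {"offset": [0,0,0],"angular": [0,0,0],"gripper": 0}

```text
time: 13.9
tcp_pos: [0.5496, 0.1885, 0.2388]
tcp_rot: [0.113, 0.994, 0.0, 0.0]
contact_force: [0.9, 0.5, 0.6]
gripper_width: 0.252
finger_force: 30.0
```

>>> step_arm:
  rows:
    - {"offset": [0,0,-2],"angular": [0,0,0],"gripper": 0}
    - {"offset": [0,0,0],"angular": [0,0,0],"gripper": 0}
    - {"offset": [0,0,0],"angular": [0,0,0],"gripper": 0}

```text
time: 14.2
tcp_pos: [0.5495, 0.1884, 0.2367]
tcp_rot: [0.113, 0.994, 0.0, 0.0]
contact_force: [-0.9, 0.1, 2.2]
gripper_width: 0.249
finger_force: 30.0
```

>>> step_arm:
  rows:
    - {"offset": [0,0,-2],"angular": [0,0,0],"gripper": 0}
    - {"offset": [0,0,-2],"angular": [0,0,0],"gripper": 0}
    - {"offset": [0,0,0],"angular": [0,0,0],"gripper": 0}
    - {"offset": [0,0,0],"angular": [0,0,0],"gripper": 0}

```text
time: 14.6
tcp_pos: [0.5493, 0.1883, 0.2327]
tcp_rot: [0.113, 0.994, -0.0, -0.0]
contact_force: [-1.5, -0.3, 4.9]
gripper_width: 0.252
finger_force: 30.0
```

>>> step_arm:
  rows:
    - {"offset": [0,0,-2],"angular": [0,0,0],"gripper": 0}
    - {"offset": [0,0,-1],"angular": [0,0,0],"gripper": 0}
    - {"offset": [0,0,0],"angular": [0,0,0],"gripper": 0}
    - {"offset": [0,0,0],"angular": [0,0,0],"gripper": 0}

```text
time: 15.0
tcp_pos: [0.5491, 0.1883, 0.23]
tcp_rot: [0.113, 0.994, -0.0, -0.0]
contact_force: [-1.2, -0.3, 5.5]
gripper_width: 0.253
finger_force: 30.0
```

>>> step_arm:
  rows:
    - {"offset": [0,0,-2],"angular": [0,0,0],"gripper": 0}
    - {"offset": [0,0,-2],"angular": [0,0,0],"gripper": 0}
    - {"offset": [0,0,0],"angular": [0,0,0],"gripper": 0}
    - {"offset": [0,0,0],"angular": [0,0,0],"gripper": 0}

```text
time: 15.4
tcp_pos: [0.5487, 0.1881, 0.2264]
tcp_rot: [0.113, 0.994, -0.0, -0.001]
contact_force: [-3.3, -1.3, 8.9]
gripper_width: 0.249
finger_force: 30.0
```

```bash
python3 -c "
from h import *
for i in range(4):
    manip.camera('wrist'); s=manip.state(); print(s['contact_force'],s['tcp_pos'])"
```

```text
[-1.90736783 -0.95889432  9.05380101] [0.54872015 0.18814082 0.22644129]
[-1.49352511 -0.7082042   9.18811207] [0.54872696 0.18813608 0.22646536]
[-3.13256436 -1.28958009  9.36926784] [0.54871081 0.18816576 0.22647823]
[-1.73210792 -0.09674404  8.95117576] [0.54872423 0.18815171 0.226485  ]
```

>>> step_arm:
  rows:
    - {"offset": [0,0,0],"angular": [0,0,0],"gripper": 0}
    - {"offset": [0,0,0],"angular": [0,0,0],"gripper": 0}
    - {"offset": [0,0,0],"angular": [0,0,0],"gripper": 0}
    - {"offset": [0,0,0],"angular": [0,0,0],"gripper": 0}
    - {"offset": [0,0,10],"angular": [0,0,0],"gripper": 0}
    - {"offset": [0,0,20],"angular": [0,0,0],"gripper": 0}
    - {"offset": [0,0,35],"angular": [0,0,0],"gripper": 0}
    - {"offset": [0,0,35],"angular": [0,0,0],"gripper": 0}
    - {"offset": [-32,16,0],"angular": [0,0,0],"gripper": 0}
    - {"offset": [-32,16,0],"angular": [0,0,0],"gripper": 0}
    - {"offset": [-31,15,0],"angular": [0,0,0],"gripper": 0}
    - {"offset": [0,0,0],"angular": [0,0,0],"gripper": 0}

```text
time: 16.8
tcp_pos: [0.4496, 0.2366, 0.325]
tcp_rot: [0.112, 0.994, -0.0, -0.002]
contact_force: [-0.1, 0.4, -2.5]
gripper_width: 0.25
finger_force: 30.0
```

>>> step_arm:
  rows:
    - {"offset": [0,0,0],"angular": [0,0,0],"gripper": 0}
    - {"offset": [0,0,-40],"angular": [0,0,0],"gripper": 0}
    - {"offset": [0,0,-40],"angular": [0,0,0],"gripper": 0}
    - {"offset": [0,0,-25],"angular": [0,0,0],"gripper": 0}
    - {"offset": [0,0,0],"angular": [0,0,0],"gripper": 0}

```text
time: 17.3
tcp_pos: [0.453, 0.2341, 0.2169]
tcp_rot: [0.114, 0.993, -0.002, -0.004]
contact_force: [-0.4, -0.2, -0.5]
gripper_width: 0.252
finger_force: 30.0
```

```bash
python3 ball.py green 6
python3 - <<'E'
from h import *
a=cv2.imread('pics/scene6.png')[225:375,310:460]; b=cv2.imread('pics/side6.png')[140:290,220:370]
cv2.imwrite('pics/c6.png',cv2.resize(np.hstack([a,b]),None,fx=2.6,fy=2.6,interpolation=cv2.INTER_CUBIC))
E
```

```text
scene [386.90769231 290.55384615] 65 flag [0.40322219] [4.20142039 3.26761979]
side [271.52873563 188.90804598] 87 flag [0.42822761] [2.95336355 5.13599632]
[0.45565009 0.23511997 0.22059868] [ 0.47569955  0.18436828 -0.95985555]
```

View pics/c6.png

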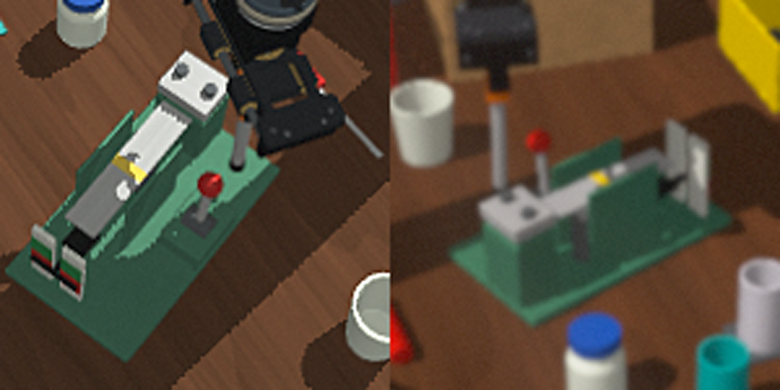

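The foot (scene (401,288)) stands clamp-side of the green stand's ball (391,296). The leaf sank about 16 mm and the pointer is in the red, so it is tired too. I'll push to the gauge end.

>>> step_arm:
  rows:
    - {"offset": [14,5,0],"angular": [0,0,0],"gripper": 0}
    - {"offset": [9,4,0],"angular": [0,0,0],"gripper": 0}
    - {"offset": [8,3,0],"angular": [0,0,0],"gripper": 0}
    - {"offset": [8,3,0],"angular": [0,0,0],"gripper": 0}
    - {"offset": [8,3,0],"angular": [0,0,0],"gripper": 0}
    - {"offset": [8,3,0],"angular": [0,0,0],"gripper": 0}
    - {"offset": [6,2,0],"angular": [0,0,0],"gripper": 0}
    - {"offset": [3,1,0],"angular": [0,0,0],"gripper": 0}
    - {"offset": [0,0,0],"angular": [0,0,0],"gripper": 0}
    - {"offset": [0,0,0],"angular": [0,0,0],"gripper": 0}

```text
time: 18.4
tcp_pos: [0.5172, 0.2591, 0.2205]
tcp_rot: [0.113, 0.994, -0.001, -0.001]
contact_force: [-4.2, -1.9, 2.2]
gripper_width: 0.248
finger_force: 30.0
```

```bash
python3 ball.py green 7
```

```text
scene [378.23880597 305.44776119] 67 flag [0.95182969] [3.28845739 2.08828313]
side [287.41791045 183.67164179] 67 flag [0.98969471] [-0.51181062  7.04637324]
[0.51717111 0.2591266  0.22051507] [-5.74697254 -1.61274173  2.55138558]
```

>>> step_arm:
  rows:
    - {"offset": [-19,-7,0],"angular": [0,0,0],"gripper": 0}
    - {"offset": [0,0,45],"angular": [0,0,0],"gripper": 0}
    - {"offset": [0,0,45],"angular": [0,0,0],"gripper": 0}
    - {"offset": [20,-35,0],"angular": [0,0,0],"gripper": 0}
    - {"offset": [22,-38,0],"angular": [0,0,0],"gripper": 0}
    - {"offset": [22,-38,0],"angular": [0,0,0],"gripper": 0}
    - {"offset": [22,-38,0],"angular": [0,0,0],"gripper": 0}
    - {"offset": [22,-38,0],"angular": [0,0,0],"gripper": 0}
    - {"offset": [22,-38,0],"angular": [0,0,0],"gripper": 0}
    - {"offset": [17,-31,0],"angular": [0,0,0],"gripper": 0}
    - {"offset": [0,0,-40],"angular": [0,0,0],"gripper": 0}
    - {"offset": [0,0,0],"angular": [0,0,0],"gripper": 0}

```text
time: 19.7
tcp_pos: [0.6452, -0.0049, 0.2658]
tcp_rot: [0.115, 0.993, 0.0, -0.003]
contact_force: [-1.5, 0.4, -1.6]
gripper_width: 0.25
finger_force: 30.0
```

>>> step_arm:
  rows:
    - {"offset": [0,0,0],"angular": [0,0,0],"gripper": 0}
    - {"offset": [0,0,0],"angular": [0,0,0],"gripper": 0}

```text
time: 19.9
tcp_pos: [0.6476, -0.003, 0.2723]
tcp_rot: [0.113, 0.994, -0.0, 0.002]
contact_force: [0.5, 0.2, -0.6]
gripper_width: 0.249
finger_force: 30.0
```

Run:
```python
from h import *
s=manip.state(); t=s['tcp_pos'];f=t-[0,0,.1496]; print(t, at('w1',(308,202),.085),at('scene0',(290,255.2),.085))
ims=[]
for c0,n in(('scene','s8'),('side','d8')):
    shot(c0,n)
    c=proj(n,[f])[0].astype(int); a=cv2.imread(f'pics/{n}.png')[c[1]-60:c[1]+60,c[0]-50:c[0]+50]; print(proj(n,[f,[.641,0,.085]]),c-[50,60])
    ims.append(cv2.resize(a,None,fx=4,fy=4,interpolation=cv2.INTER_CUBIC))
cv2.imwrite('pics/c8.png',np.hstack(ims))
```

```text
[ 0.64759216 -0.00300192  0.27233793] [6.38121253e-01 6.00495766e-04 8.50000000e-02] [0.63947376 0.0047712  0.085     ]
[[285.26737134 247.34262375]
 [288.58245171 254.15739222]] [235 187]
[[365.85800335 232.51591447]
 [362.36818669 244.22992257]] [315 172]
```

View pics/c8.png

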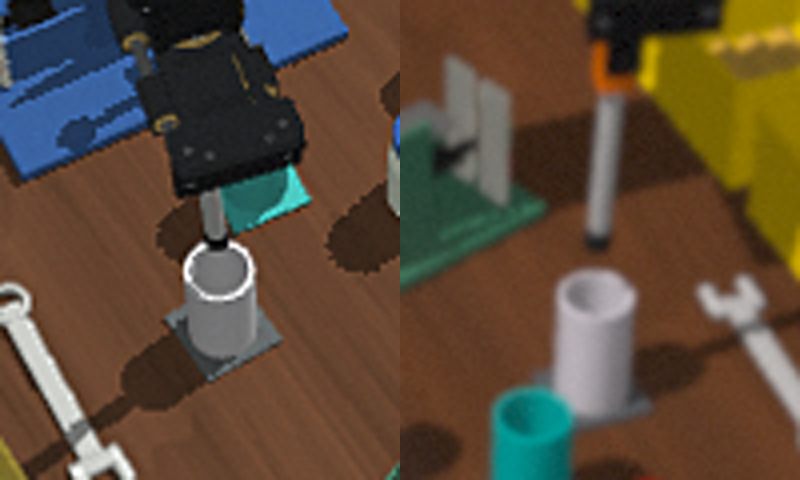

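Run:
```python
from h import *
def tri(a,b):
    A=0;B=0
    for f,p in(('s8',a),('d8',b)):
        o,v=ray(f,p);v=v/np.linalg.norm(v);M=np.eye(3)-np.outer(v,v);A=A+M;B=B+M@o
    return np.linalg.solve(A,B).round(4)
print(tri((288.7,247.7),(364.2,232.5)),tri((289.7,254.3),(364.2,244.7)))
```

```text
[0.6424 0.0011 0.1215] [ 6.418e-01 -3.000e-04  8.380e-02]
```

The foot (scene (289,248)) is within 2 mm of the cup's axis (rim (290,254)), so I'll lower it.

>>> step_arm:
  rows:
    - {"offset": [0,0,-20],"angular": [0,0,0],"gripper": 0}
    - {"offset": [0,0,-20],"angular": [0,0,0],"gripper": 0}
    - {"offset": [0,0,-20],"angular": [0,0,0],"gripper": 0}
    - {"offset": [0,0,-20],"angular": [0,0,0],"gripper": 0}
    - {"offset": [0,0,-20],"angular": [0,0,0],"gripper": 0}
    - {"offset": [0,0,-10],"angular": [0,0,0],"gripper": 0}
    - {"offset": [0,0,-2],"angular": [0,0,0],"gripper": 0}
    - {"offset": [0,0,0],"angular": [0,0,0],"gripper": 0}
    - {"offset": [0,0,0],"angular": [0,0,0],"gripper": 0}

```text
time: 20.9
tcp_pos: [0.6474, -0.0036, 0.1601]
tcp_rot: [0.113, 0.994, -0.0, 0.001]
contact_force: [0.5, -0.0, -1.0]
gripper_width: 0.246
finger_force: 30.0
```

>>> step_arm:
  rows:
    - {"offset": [0,0,-2],"angular": [0,0,0],"gripper": 0}
    - {"offset": [0,0,-1],"angular": [0,0,0],"gripper": 0}
    - {"offset": [0,0,0],"angular": [0,0,0],"gripper": 30}
    - {"offset": [0,0,0],"angular": [0,0,0],"gripper": 50}
    - {"offset": [0,0,0],"angular": [0,0,0],"gripper": 80}
    - {"offset": [0,0,0],"angular": [0,0,0],"gripper": 80}
    - {"offset": [0,0,0],"angular": [0,0,0],"gripper": 80}
    - {"offset": [0,0,0],"angular": [0,0,0],"gripper": 80}
    - {"offset": [0,0,0],"angular": [0,0,0],"gripper": 80}
    - {"offset": [0,0,0],"angular": [0,0,0],"gripper": 80}
    - {"offset": [0,0,0],"angular": [0,0,0],"gripper": 80}
    - {"offset": [0,0,0],"angular": [0,0,0],"gripper": 80}

```text
time: 22.1
tcp_pos: [0.6464, -0.0036, 0.1556]
tcp_rot: [0.113, 0.994, -0.0, -0.0]
contact_force: [0.4, -0.6, 0.2]
gripper_width: 0.796
finger_force: 0.0
```

>>> step_arm:
  rows:
    - {"offset": [0,0,20],"angular": [0,0,0],"gripper": 80}
    - {"offset": [0,0,40],"angular": [0,0,0],"gripper": 80}
    - {"offset": [0,0,40],"angular": [0,0,0],"gripper": 80}
    - {"offset": [0,0,40],"angular": [0,0,0],"gripper": 80}
    - {"offset": [-40,0,20],"angular": [0,0,0],"gripper": 80}
    - {"offset": [-40,0,0],"angular": [0,0,0],"gripper": 80}
    - {"offset": [-40,0,0],"angular": [0,0,0],"gripper": 80}
    - {"offset": [-40,0,0],"angular": [0,0,0],"gripper": 80}
    - {"offset": [0,0,0],"angular": [0,0,0],"gripper": 80}
    - {"offset": [0,0,0],"angular": [0,0,0],"gripper": 80}
    - {"offset": [0,0,0],"angular": [0,0,0],"gripper": 80}

```text
time: 23.2
tcp_pos: [0.4879, -0.0039, 0.3162]
tcp_rot: [0.113, 0.994, -0.0, 0.001]
contact_force: [-0.5, 0.2, 0.8]
gripper_width: 0.804
finger_force: 0.0
```

Run:
```python
from h import *
shot('scene','s9');shot('side','d9')
a=cv2.imread('pics/s9.png')[130:370,200:425]; b=cv2.imread('pics/d9.png')[165:405,240:490]
cv2.imwrite('pics/c9.png',cv2.resize(np.hstack([a,b]),(796,402),interpolation=cv2.INTER_CUBIC))
```

```text
(no output)
```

View pics/c9.png

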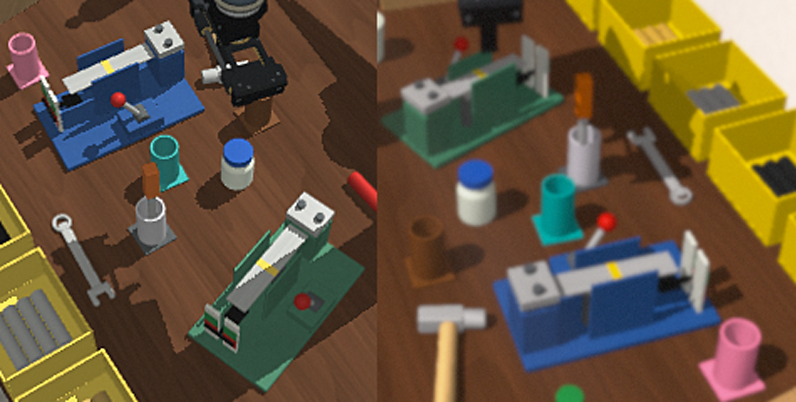

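The rod stands upright in its cup (151,185 → 150,215), both flags lean to the gauge end and both pointers are low, in the red. One numeric flag check, then I'll hand in.

```bash
python3 ball.py blue 10; python3 ball.py green 10
```

```text
scene [272.85526316 186.51315789] 76 flag [0.88656847] [0.34833816 0.44636445]
side [376.80508475 296.91525424] 118 flag [1.10252127] [-0.06039832  0.21324798]
[ 0.48747682 -0.00378912  0.31549565] [ 0.28503406  0.09825679 -0.34848981]
scene [378.82191781 304.08219178] 73 flag [0.9069064] [3.47944684 2.24436664]
side [289.69047619 190.85714286] 42 flag [1.12862676] [-0.08644291  0.31631592]
[ 0.4870118  -0.0036865   0.31537818] [-0.37992469  0.79286038 -0.03906376]
```

```bash
python3 -c "
from cell import manip
print(manip.hand_in())"
```

```text
the job is handed in; nothing more can be done
None
```

I pressed both leaves at about 10 N and both came out tired, so I pushed both flags to the gauge end, stood the rod back in its cup and handed the job in; no verdict was returned.

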